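# Shut the red water valve under the sliding cover

### The job

Under the plywood cover of the grey water box is a valve with a red lever. Push the cover along the box to the other end so that the red lever lies open to view, then push the red lever clockwise, crosswise to its pipe, until it is fully shut. Push gently with the fingertips: do not grip the cover or the lever or lift the cover out of the box, leave the blue lever as it is, and do not disturb the two glaze pots or the clay star.

Things in the scene. Friction and masses are not known exactly. Their poses are not given: they have to be found in the camera images.
- water_box: grey open box fixed to the table, yaw within 0.3 rad, 196 x 390 x 72 mm (own x, y, z), origin centred on its underside. Two bays, centred at y = -88 and +88 mm. Inside 156 mm wide (x) and 370 mm long (y), floor 6 mm. The cover slides along y on ledges at height 60 mm, between cheeks and end walls 72 mm high. A copper pipe along x crosses each bay, top at 28 mm; 30 mm stubs stand out
- cover: loose plywood cover, 179 x 176 x 8 mm, 0.2 to 0.42 kg, lying on the box's ledges (underside at height 60 mm, top at 68 mm), origin centred on its underside, axes as the box's. It hides the bay of the red lever and slides freely along the box's y by some 170 to 195 mm until it meets the end wall over the other bay
- rib (a point): centre of the dark wooden rib on the cover, 80 mm (along the box's x) x 14 mm (along y), standing 26 mm high on the cover's top face across its middle; this point is 13 mm above the cover's top face, 81 mm above the table
- valve_red: brass ball valve with the red lever, fixed in either bay; origin on the box floor (6 mm above the table) under the stem about which the lever turns, 20 mm towards the box's +x from the middle of the bay; axes as the box's. Its body is 44 mm along the pipe (x), 26 mm thick, top 33 mm above the table
- red_grip (a point): centre of the lever's red grip, which is 44 mm long, 18 mm wide, 14 mm high, from 40 to 54 mm above the table; 50 mm from the stem's axis, the lever's end is at 67 mm. At joint value 0 the lever points to the box's -x
- lever_red (a joint): angle of the red lever (rad): 0 = open, pointing along the pipe to the box's -x; grows clockwise seen from above; 1.571 = shut against its stop, pointing to the box's +y. Starts between 0 and 0.35, turns with about 0.12 N m of friction and stays where it is left
- valve_blue: the same valve with a blue lever, in the other bay; to be left alone. Once the cover has been pushed over, it lies under the cover
- blue_grip (a point): centre of the blue lever's grip, same sizes
- pot_green: loose glaze pot, white with a green lid, 60 mm across, 74 mm high, origin under its centre; leave alone
- pot_ochre: loose glaze pot, white with an ochre lid, 64 mm across, 80 mm high, origin under its centre; leave alone
- star: loose beige clay star, 49 x 48 x 8 mm, lying flat, origin under its centre; leave alone

How it is judged:
By the outcome, as a careful person would: the job done as asked, in the order asked, and still so for the second after the job is handed in, with the robot touching nothing.
It also fails if it takes over 59 s, if anything falls off the work surface, if the arm or the gripper's body presses on something with over 40 N, if the wrist force passes 120 N, or if a joint passes its speed limit or range.

### The arm

A 6-joint arm with a two-finger parallel gripper is mounted at the origin on the work surface; the furniture and walls round the work are solid. World frame = base frame: x ahead of the robot, y to its left, z up, the work surface at z = 0. Lengths are in m, angles in rad, forces in N, time in s.
With the tool pointing down it reaches from about 0.35 to 0.775 m from the base axis. Payload 5.5 kg.
Tool frame: the origin (TCP) lies at the very end of the fingers, on their centre line; the grasp point (between the pads) lies 19 mm behind it; z points along the fingers, y is the line along which they close (so a half turn about z gives the same grasp; the last joint's range is limited). The gripper opens to 85 mm and grips with 20 to 120 N. Pads are 22 mm wide; open, the fingers measure 114 mm over their backs; the gripper's body (76 mm by 85 mm) begins 54 mm behind the grasp point. The pads swing forward as they close: fully open they stand 13 mm farther back than shut.
Start: joints at [-1.309, 0.313, 0.046, 1.304, 0, 1.431], TCP at [0.225, -0.529, 0.231] pointing down, gripper open.
Joint ranges: [-2.76, 2.76], [-0.86, 1.69], [-1.03, 1.26], [-2.2, 2.34], [-1.47, 1.5], [-3.14, 3.14]. Speed limits (rad/s): [2.57, 2.57, 3.14, 3.14, 3.14, 3.14].

### API

Orientations are given as a unit quaternion [w, x, y, z].
In Python, from workcell import get_state, read_camera, hand_in gives the robot as it stands.
- The arm moves only by the tool send_rows, never from a script. Its argument "increments" is a list of rows, each an object of numbers: "dx", "dy", "dz": the shift along the world's x, y, z in units of 25 mm (1.0 is 25 mm); "roll": the turn about the world's z in units of 8 degrees (1.0 is 8 degrees); "claw": the opening, from -1 (shut) to 1 (fully open). In form: [{"dx": .., "dy": .., "dz": .., "roll": .., "claw": ..}, ...]. A call has exactly 5 rows; each row is the pose to reach, as a shift and turn from the pose commanded when the call began; what a row does not reach only later rows make up. A row lasts 1/8 s, in which the tool goes at most 62.5 mm and 10.7 degrees, less where a joint would pass 70% of its speed; a pose out of reach is approached as far as the arm can. A call with a gripper value outside its range is refused whole. The fingers move at their own pace and stop on an object; "grip_force" is the grip in N (left out, the last holds). Time passes only in rows, so rows that repeat a pose let the fingers close, or fill a call up. It gives the time, the measured TCP pose, the force, the opening and the grip force at its end, in the units of the state.
- get_state(): the state, without advancing time (a new reading comes with each control period).
- read_camera(name): name is "scene" or "side" or "wrist"; returns a dict with "image" (420x560x3 uint8, blue, green, red), "fx", "fy", "cx", "cy" (pixels), "world_to_cam" (4x4, takes a point from world to camera coordinates). Camera axes: x right, y up, looking along -z (the intrinsics and any distortion apply to the point x, -y, -z); pixel columns grow to the right and rows downward; lengths in m; the calibration is good to about 2 mm. A picture is of the moment at which its call begins. There is no depth.
- hand_in(): hands the job in; it is judged then, once.
The state is a dict: "clock": time; "joint_pos": joint angles; "qvel": joint speeds; "tau": joint torques, N m; "tcp_pos": TCP position; "orientation": TCP orientation; "wrist_force": force on the tool from outside, world axes, zero at the start; "ft_torque": the same for the moment, N m; "finger_gap": finger opening in m; "grip_force": force on a finger pad.
Only numpy, scipy, OpenCV 4.12 (cv2) and the standard library are available. Lean on these libraries where they do the work, as an engineer would, in place of code of your own. Each camera call takes 0.05 s, during which the arm holds its last target. There are 200 camera calls.

## Working session

There is one attempt and no reset: what is moved stays moved. The work goes in short steps, Python scripts to look and compute and a tool call to move; the robot and the scene stay as the last step left them, time stands still between calls to the robot, and variables do not carry over. Pictures are saved under pics/ and viewed, at most 10 in all, crops included, and the job is handed in when it is done.

Besides the shell and the picture viewer there is one more tool, called after ">>>" as name(argument=value, ...) on one line, values as JSON. send_rows: Moves the arm, as the interface text tells. Its arguments: {"type":"object","properties":{"increments":{"type":"array","items":{"type":"object","properties":{"dx":{"type":"number"},"dy":{"type":"number"},"dz":{"type":"number"},"roll":{"type":"number"},"claw":{"type":"number"}}}},"grip_force":{"type":"number"}},"required":["increments"]}

```bash
mkdir -p pics; ls; python3 - <<'E'
from workcell import *
import cv2,numpy as np
s=get_state();print(s['clock'],s['tcp_pos'],s['orientation'],s['finger_gap'])
a=read_camera('scene');b=read_camera('side')
print({k:v for k,v in a.items() if k!='image'})
print({k:v for k,v in b.items() if k!='image'})
for n,c in(('scene',a),('side',b)):cv2.imwrite(f'pics/{n}0.png',c['image'])
E
```

```text
pics
0.0 [ 0.2247305  -0.52868854  0.23040846] [-9.22626196e-04  9.79889048e-01  1.99540974e-01 -4.93125852e-05] 0.08521017879615728
{'fx': 401.7971141659216, 'fy': 401.7971141659216, 'cx': 275.1858228575989, 'cy': 204.97892978007894, 'world_to_cam': array([[ 0.58031034, -0.81438938,  0.00313954, -0.32252132],
       [ 0.5132045 ,  0.36868257,  0.77504471, -0.35561598],
       [-0.63234567, -0.44815523,  0.6318986 , -0.63053734],
       [ 0.        ,  0.        ,  0.        ,  1.        ]])}
{'fx': 414.45939558446975, 'fy': 414.45939558446975, 'cx': 282.0666175029917, 'cy': 210.28579981292265, 'world_to_cam': array([[ 0.98695402, -0.16031956, -0.01481204, -0.57204419],
       [ 0.07142361,  0.35352332,  0.93269498, -0.10496517],
       [-0.14429285, -0.921585  ,  0.36036186, -0.98915434],
       [ 0.        ,  0.        ,  0.        ,  1.        ]])}
```

View pics/scene0.png

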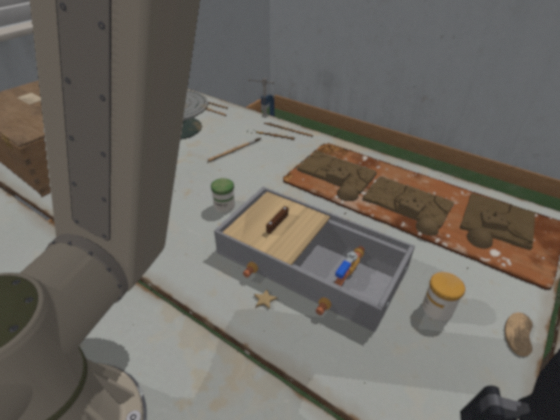

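View pics/side0.png

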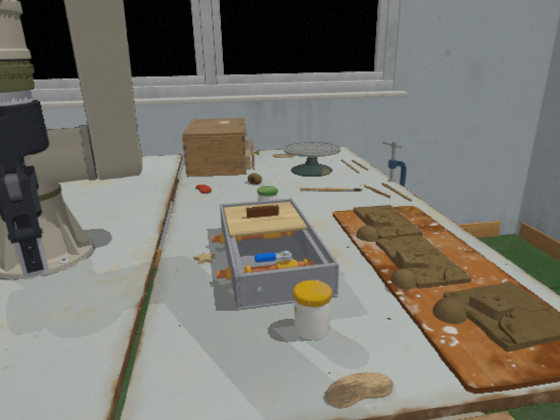

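The scene view shows the box with the cover and rib (277,220) over the left (+y) bay and the blue lever at (346,268) in the open right bay. The ochre pot is at (445,295), the green pot at (223,192) and the star at (264,299). The side view agrees. Next I'll measure the box and rib.

```bash
cat > h.py <<'E'
from workcell import *
import cv2,numpy as np
def ray(c,p):
    M=c['world_to_cam'];R,t=M[:3,:3],M[:3,3]
    d=np.array([(p[0]-c['cx'])/c['fx'],-(p[1]-c['cy'])/c['fy'],-1.])
    return -R.T@t,R.T@d
def onz(c,p,z):
    o,d=ray(c,p);return o+d*(z-o[2])/d[2]
def proj(c,P):
    M=c['world_to_cam'];q=M[:3,:3]@np.asarray(P)+M[:3,3]
    return np.array([c['cx']+c['fx']*q[0]/-q[2],c['cy']-c['fy']*q[1]/-q[2]])
def two(c1,p1,c2,p2):
    (a,u),(b,v)=ray(c1,p1),ray(c2,p2)
    s=np.linalg.lstsq(np.c_[u,-v],b-a,rcond=None)[0]
    return (a+s[0]*u+b+s[1]*v)/2,np.linalg.norm(a+s[0]*u-b-s[1]*v)
E
python3 - <<'E'
from h import *
a=read_camera('scene');b=read_camera('side')
# wood cover quads
for n,c,roi in(('scene',a,(200,180,430,330)),('side',b,(205,195,345,310))):
    hsv=cv2.cvtColor(c['image'],cv2.COLOR_BGR2HSV)
    m=cv2.inRange(hsv,(10,60,110),(28,200,255));mm=np.zeros_like(m);x0,y0,x1,y1=roi;mm[y0:y1,x0:x1]=m[y0:y1,x0:x1]
    mm=cv2.morphologyEx(mm,cv2.MORPH_OPEN,np.ones((3,3)))
    k=max(cv2.findContours(mm,0,2)[0],key=cv2.contourArea);h=cv2.convexHull(k)
    q=cv2.approxPolyDP(h,5,True)[:,0]
    print(n,cv2.contourArea(k));
    for p in q:print(p,onz(c,p,.068).round(3))
    d=cv2.inRange(hsv,(0,40,0),(20,255,75));dm=np.zeros_like(d);cv2.fillConvexPoly(dm,h,255)
    dm=cv2.dilate(dm,np.ones((9,9)))&d
    k=max(cv2.findContours(dm,0,2)[0],key=cv2.contourArea);r=cv2.minAreaRect(k);print('rib',r,onz(c,r[0],.081).round(3))
    c['rib']=r[0]
print(two(a,a['rib'],b,b['rib']))
# rim outer corners, by eye, scene
for p in[(217,237),(265,191),(411,247),(372,306)]:print('rim',p,onz(a,p,.072).round(3))
for p in[(219,204),(296,201),(331,264),(237,279)]:print('rimS',p,onz(b,p,.072).round(3))
w=np.hstack([cv2.resize(a['image'][180:320,205:420],None,fx=2.5,fy=2.5),cv2.resize(b['image'][190:330,200:340],None,fx=2,fy=2.5)[:350]])
w=w[:,:800];print(w.shape);cv2.imwrite('pics/z1.png',w)
E
```

```text
scene 4071.5
[266 192] [0.607 0.065 0.068]
[328 216] [ 0.617 -0.106  0.068]
[292 263] [ 0.446 -0.12   0.068]
[224 232] [0.436 0.053 0.068]
rib ((276.75, 220.75001525878906), (6.363960266113281, 28.284271240234375), 45.0) [ 0.522 -0.028  0.081]
side 1916.5
[306 226] [ 0.619 -0.11   0.068]
[289 235] [ 0.571 -0.151  0.068]
[238 240] [ 0.46  -0.155  0.068]
[229 234] [ 0.442 -0.12   0.068]
[224 208] [0.436 0.046 0.068]
[290 202] [0.611 0.057 0.068]
rib ((261.97589111328125, 212.21035766601562), (6.892775535583496, 30.477693557739258), 85.2363510131836) [ 0.526 -0.036  0.081]
(array([ 0.5267432 , -0.0247706 ,  0.07633217]), np.float64(0.0004760402214393453))
rim (217, 237) [0.412 0.052 0.072]
rim (265, 191) [0.604 0.066 0.072]
rim (411, 247) [ 0.627 -0.3    0.072]
rim (372, 306) [ 0.441 -0.298  0.072]
rimS (219, 204) [0.424 0.068 0.072]
rimS (296, 201) [0.626 0.05  0.072]
rimS (331, 264) [ 0.624 -0.303  0.072]
rimS (237, 279) [ 0.448 -0.325  0.072]
(350, 800, 3)
```

View pics/z1.png

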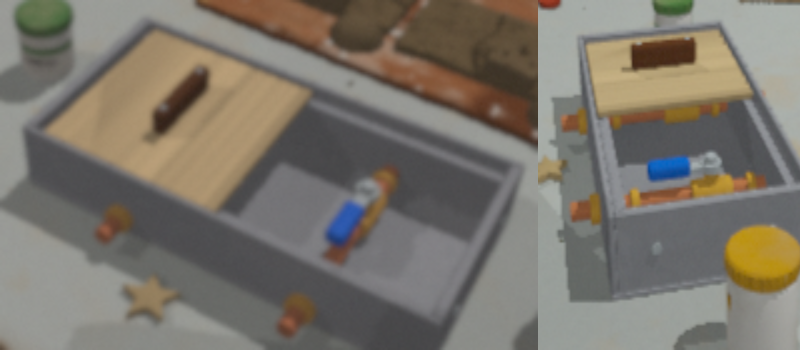

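The zoom shows the rim's outer corners at crop (150,20), (28,128), (522,163) and (440,318). The rib stands mid-cover and the blue lever points near -x. I'll refine the box pose from those.

```bash
python3 - <<'E'
from h import *
a=read_camera('scene')
P=[onz(a,(205+x/2.5,180+y/2.5),.072) for x,y in[(28,128),(150,20),(522,163),(440,318)]]
for p in P:print(p.round(3))
L=lambda i,j:np.linalg.norm(P[i]-P[j]).round(3)
print(L(0,1),L(1,2),L(2,3),L(3,0),np.mean(P,0).round(4))
y=P[0]+P[1]-P[2]-P[3];print('yaw',np.arctan2(-y[0],y[1]))
hsv=cv2.cvtColor(a['image'],cv2.COLOR_BGR2HSV)
# predicted corners
c=np.mean(P,0)
for yaw in(.065,):
  R=np.array([[np.cos(yaw),-np.sin(yaw)],[np.sin(yaw),np.cos(yaw)]])
  for s in((-1,1),(1,1),(1,-1),(-1,-1)):
    w=c[:2]+R@(np.array([.098,.195])*s);q=proj(a,[*w,.072]);print(w.round(3),((q-[205,180])*2.5).round(0))
  for v in (-88,88): print('bay',v,(c[:2]+R@[0,v/1e3]).round(3),'stem',(c[:2]+R@[.02,v/1e3]).round(3))
E
```

```text
[0.425 0.066 0.072]
[0.614 0.073 0.072]
[ 0.636 -0.303  0.072]
[ 0.448 -0.312  0.072]
0.19 0.377 0.189 0.379 [ 0.5306 -0.119   0.072 ]
yaw 0.05908190985423887
[0.42  0.069] [ 22. 129.]
[0.616 0.082] [144.  16.]
[ 0.641 -0.307] [529. 162.]
[ 0.445 -0.32 ] [449. 325.]
bay -88 [ 0.536 -0.207] stem [ 0.556 -0.206]
bay 88 [ 0.525 -0.031] stem [ 0.545 -0.03 ]
```

>>> send_rows(increments=[{"dx": 0.7, "dy": 1.3, "dz": 0, "roll": 0.6, "claw": -1}, {"dx": 1.5, "dy": 2.7, "dz": 0, "roll": 1.2, "claw": -1}, {"dx": 2.3, "dy": 4.2, "dz": 0, "roll": 1.8, "claw": -1}, {"dx": 3.2, "dy": 5.7, "dz": 0, "roll": 2.4, "claw": -1}, {"dx": 4.0, "dy": 7.2, "dz": 0, "roll": 3.0, "claw": -1}])

```text
clock: 0.88
tcp_pos: [0.3254, -0.348, 0.2313]
orientation: [0.0, 0.916, 0.4, 0.0]
wrist_force: [0.7, -1.0, -1.1]
finger_gap: 0.0
grip_force: 0.0
```

>>> send_rows(increments=[{"dx": 0.8, "dy": 1.4, "dz": 0, "roll": 0.6, "claw": -1}, {"dx": 1.6, "dy": 2.8, "dz": 0, "roll": 1.2, "claw": -1}, {"dx": 2.4, "dy": 4.3, "dz": 0, "roll": 1.8, "claw": -1}, {"dx": 3.2, "dy": 5.7, "dz": 0, "roll": 2.4, "claw": -1}, {"dx": 4.0, "dy": 7.2, "dz": 0, "roll": 3.0, "claw": -1}])

```text
clock: 1.5
tcp_pos: [0.4254, -0.1681, 0.2314]
orientation: [0.0, 0.813, 0.582, 0.0]
wrist_force: [-0.4, -0.7, -0.9]
finger_gap: -0.0002
grip_force: 0.0
```

>>> send_rows(increments=[{"dx": 0.8, "dy": 1.5, "dz": 0, "roll": 0.7, "claw": -1}, {"dx": 1.6, "dy": 3.1, "dz": 0, "roll": 1.4, "claw": -1}, {"dx": 2.4, "dy": 4.7, "dz": 0, "roll": 2.0, "claw": -1}, {"dx": 3.2, "dy": 6.2, "dz": 0, "roll": 2.5, "claw": -1}, {"dx": 3.9, "dy": 7.2, "dz": 0, "roll": 2.8, "claw": -1}])

```text
clock: 2.12
tcp_pos: [0.5228, 0.0126, 0.2313]
orientation: [0.0, 0.685, 0.729, 0.0]
wrist_force: [0.4, -0.3, -0.6]
finger_gap: -0.0002
grip_force: 0.0
```

```bash
python3 - <<'E'
from h import *
c=read_camera('wrist');cv2.imwrite('pics/w1.png',c['image']);np.save('w1.npy',c,allow_pickle=True)
hsv=cv2.cvtColor(c['image'],cv2.COLOR_BGR2HSV)
for P in[(.525,-.029,.094),(.523,.013,.0)]:print(proj(c,P).round())
E
```

```text
[276. 241.]
[276. 170.]
```

View pics/w1.png

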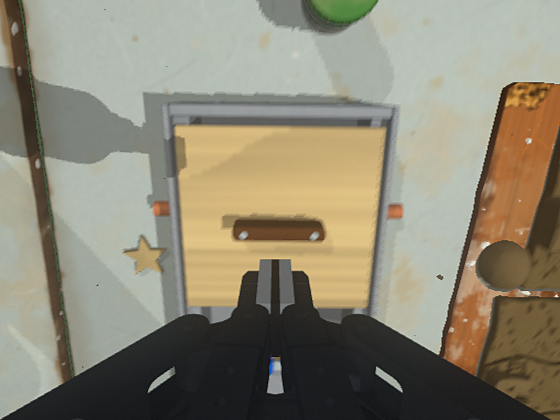

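The wrist view shows the rib at (279,231), the cover's far edge at row 125 and its sides at columns 175 and 388. I'll cast these.

```bash
python3 - <<'E'
from h import *
c=np.load('w1.npy',allow_pickle=True).item()
hsv=cv2.cvtColor(c['image'],cv2.COLOR_BGR2HSV)
for p in((233,220),(324,220)):print('rib top far edge?',onz(c,p,.094).round(4))
for p in((233,241),(325,240)):print('rib near top edge',onz(c,p,.094).round(4))
for p in((175,126),(385,125),(184,303),(368,306)):print('cover',onz(c,p,.068).round(4))
for p in((165,105),(398,107),(165,320)):print('rim',onz(c,p,.072).round(4))
print(onz(c,(161,209),.02),onz(c,(395,212),.02))
E
```

```text
rib top far edge? [ 0.4882 -0.0119  0.094 ]
rib top far edge? [ 0.564  -0.0071  0.094 ]
rib near top edge [ 0.4887 -0.0309  0.094 ]
rib near top edge [ 0.5667 -0.0251  0.094 ]
cover [0.4348 0.0592 0.068 ]
cover [0.6104 0.0712 0.068 ]
cover [ 0.4396 -0.1119  0.068 ]
cover [ 0.6214 -0.1038  0.068 ]
rim [0.4281 0.0759 0.072 ]
rim [0.6174 0.0863 0.072 ]
rim [ 0.4215 -0.1299  0.072 ]
[ 0.40532397 -0.03201417  0.02      ] [ 0.64966921 -0.01983937  0.02      ]
```

>>> send_rows(increments=[{"dx": 0.1, "dy": 0, "dz": -1.3, "roll": 0, "claw": -1}, {"dx": 0.1, "dy": 0, "dz": -2.8, "roll": 0, "claw": -1}, {"dx": 0.1, "dy": 0, "dz": -4.4, "roll": 0, "claw": -1}, {"dx": 0.1, "dy": 0, "dz": -5.5, "roll": 0, "claw": -1}, {"dx": 0.1, "dy": 0, "dz": -6.0, "roll": 0, "claw": -1}])

```text
clock: 2.8
tcp_pos: [0.5236, 0.0108, 0.0796]
orientation: [-0.001, 0.686, 0.728, -0.001]
wrist_force: [0.2, 1.5, 0.3]
finger_gap: -0.0
grip_force: 0.0
```

>>> send_rows(increments=[{"dx": 0.02, "dy": -0.3, "dz": 0, "roll": 0, "claw": -1}, {"dx": 0.04, "dy": -0.6, "dz": 0, "roll": 0, "claw": -1}, {"dx": 0.06, "dy": -0.9, "dz": 0, "roll": 0, "claw": -1}, {"dx": 0.08, "dy": -1.3, "dz": 0, "roll": 0, "claw": -1}, {"dx": 0.11, "dy": -1.7, "dz": 0, "roll": 0, "claw": -1}])

```text
clock: 3.42
tcp_pos: [0.528, -0.0323, 0.0819]
orientation: [0.0, 0.686, 0.728, 0.0]
wrist_force: [0.2, 2.6, 1.7]
finger_gap: 0.0
grip_force: 1.5
```

>>> send_rows(increments=[{"dx": 0.03, "dy": -0.5, "dz": 0, "roll": 0, "claw": -1}, {"dx": 0.06, "dy": -1.0, "dz": 0, "roll": 0, "claw": -1}, {"dx": 0.09, "dy": -1.5, "dz": 0, "roll": 0, "claw": -1}, {"dx": 0.12, "dy": -2.0, "dz": 0, "roll": 0, "claw": -1}, {"dx": 0.15, "dy": -2.5, "dz": 0, "roll": 0, "claw": -1}])

```text
clock: 4.05
tcp_pos: [0.5313, -0.0951, 0.0812]
orientation: [-0.0, 0.686, 0.728, -0.0]
wrist_force: [0.1, 3.2, 1.7]
finger_gap: -0.0005
grip_force: 1.5
```

>>> send_rows(increments=[{"dx": 0.03, "dy": -0.5, "dz": -0.05, "roll": 0, "claw": -1}, {"dx": 0.06, "dy": -1.0, "dz": -0.05, "roll": 0, "claw": -1}, {"dx": 0.09, "dy": -1.5, "dz": -0.05, "roll": 0, "claw": -1}, {"dx": 0.12, "dy": -2.0, "dz": -0.05, "roll": 0, "claw": -1}, {"dx": 0.14, "dy": -2.4, "dz": -0.05, "roll": 0, "claw": -1}])

```text
clock: 4.68
tcp_pos: [0.5348, -0.1552, 0.0798]
orientation: [-0.0, 0.686, 0.728, -0.0]
wrist_force: [0.3, 2.1, -0.7]
finger_gap: -0.0001
grip_force: 0.8
```

>>> send_rows(increments=[{"dx": 0.02, "dy": -0.3, "dz": 0, "roll": 0, "claw": -1}, {"dx": 0.04, "dy": -0.6, "dz": 0, "roll": 0, "claw": -1}, {"dx": 0.06, "dy": -0.9, "dz": 0, "roll": 0, "claw": -1}, {"dx": 0.08, "dy": -1.15, "dz": 0, "roll": 0, "claw": -1}, {"dx": 0.09, "dy": -1.3, "dz": 0, "roll": 0, "claw": -1}])

```text
clock: 5.3
tcp_pos: [0.5371, -0.1871, 0.0801]
orientation: [-0.0, 0.686, 0.728, 0.0]
wrist_force: [-0.5, 0.8, -0.4]
finger_gap: -0.0005
grip_force: 0.8
```

>>> send_rows(increments=[{"dx": 0, "dy": -0.05, "dz": 0, "roll": 0, "claw": -1}, {"dx": 0.01, "dy": -0.1, "dz": 0, "roll": 0, "claw": -1}, {"dx": 0.01, "dy": -0.15, "dz": 0, "roll": 0, "claw": -1}, {"dx": 0.02, "dy": -0.2, "dz": 0, "roll": 0, "claw": -1}, {"dx": 0.02, "dy": -0.25, "dz": 0, "roll": 0, "claw": -1}])

```text
clock: 5.92
tcp_pos: [0.5378, -0.1928, 0.0801]
orientation: [-0.0, 0.686, 0.728, 0.0]
wrist_force: [1.7, 3.3, -1.3]
finger_gap: 0.0001
grip_force: 1.4
```

>>> send_rows(increments=[{"dx": 0.01, "dy": -0.04, "dz": 0, "roll": 0, "claw": -1}, {"dx": 0.01, "dy": -0.08, "dz": 0, "roll": 0, "claw": -1}, {"dx": 0.01, "dy": -0.12, "dz": 0, "roll": 0, "claw": -1}, {"dx": 0.01, "dy": -0.16, "dz": 0, "roll": 0, "claw": -1}, {"dx": 0.01, "dy": -0.2, "dz": 0, "roll": 0, "claw": -1}])

```text
clock: 6.55
tcp_pos: [0.5379, -0.1932, 0.0801]
orientation: [-0.003, 0.685, 0.729, 0.004]
wrist_force: [1.4, 18.8, 4.6]
finger_gap: -0.0005
grip_force: 9.3
```

>>> send_rows(increments=[{"dx": -0.02, "dy": 0.5, "dz": 0.0, "roll": 0, "claw": -1}, {"dx": -0.05, "dy": 1.0, "dz": 1.0, "roll": 0, "claw": -1}, {"dx": -0.1, "dy": 2.0, "dz": 2.5, "roll": 0, "claw": -1}, {"dx": -0.2, "dy": 3.5, "dz": 4.0, "roll": 0, "claw": -1}, {"dx": -0.3, "dy": 5.0, "dz": 5.0, "roll": 0, "claw": -1}])

```text
clock: 7.18
tcp_pos: [0.5314, -0.073, 0.2075]
orientation: [0.002, 0.686, 0.727, 0.0]
wrist_force: [-0.1, 0.2, 0.4]
finger_gap: -0.0003
grip_force: 0.0
```

>>> send_rows(increments=[{"dx": -0.05, "dy": 1.0, "dz": 0.3, "roll": 0, "claw": -1}, {"dx": -0.1, "dy": 2.0, "dz": 0.7, "roll": 0, "claw": -1}, {"dx": -0.15, "dy": 3.0, "dz": 1.0, "roll": 0, "claw": -1}, {"dx": -0.2, "dy": 3.6, "dz": 1.0, "roll": 0, "claw": -1}, {"dx": -0.2, "dy": 3.6, "dz": 1.0, "roll": 0, "claw": -1}])

```text
clock: 7.8
tcp_pos: [0.5254, 0.0174, 0.23]
orientation: [0.0, 0.685, 0.728, -0.0]
wrist_force: [0.5, 0.3, -0.5]
finger_gap: 0.0001
grip_force: 0.0
```

```bash
python3 - <<'E'
from h import *
c=read_camera('wrist');cv2.imwrite('pics/w2.png',c['image']);np.save('w2.npy',c,allow_pickle=True)
hsv=cv2.cvtColor(c['image'],cv2.COLOR_BGR2HSV)
m=cv2.inRange(hsv,(0,170,90),(5,255,255))|cv2.inRange(hsv,(174,170,90),(180,255,255))
for k in cv2.findContours(m,0,2)[0]:
    if cv2.contourArea(k)>60:
        r=cv2.minAreaRect(k);print(cv2.contourArea(k),r,onz(c,r[0],.052).round(4))
        for p in cv2.boxPoints(r):print(p.round(1),onz(c,p,.054).round(4))
E
```

```text
778.0 ((248.717041015625, 214.8339080810547), (45.324851989746094, 19.0014591217041), 11.9761323928833) [ 0.5014 -0.0162  0.052 ]
[224.6 219.4] [ 0.4789 -0.0215  0.054 ]
[228.5 200.8] [ 0.4822 -0.0028  0.054 ]
[272.9 210.2] [ 0.524  -0.0095  0.054 ]
[268.9 228.8] [ 0.5214 -0.0285  0.054 ]
```

View pics/w2.png

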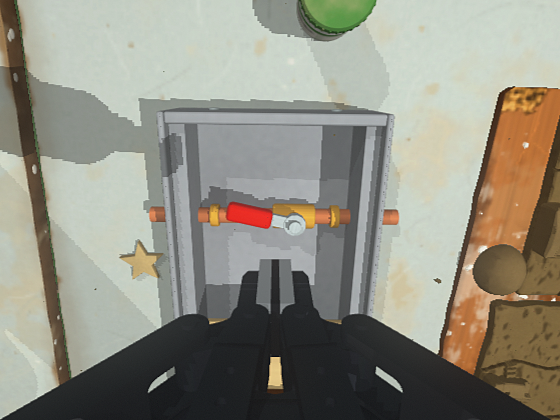

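The red grip is at (249,215), with the lever about 0.22 rad clockwise of -x and the stem near (294,226). The cover is seated at the far end and the pots and star haven't moved. Next I'll compute the arc waypoints.

```bash
python3 - <<'E'
from h import *
c=np.load('w2.npy',allow_pickle=True).item()
print('stem px',onz(c,(294,226),.05).round(4))
yaw=.062;R=np.array([[np.cos(yaw),-np.sin(yaw)],[np.sin(yaw),np.cos(yaw)]])
S=np.array([.547,-.025]);T=get_state()['tcp_pos'][:2];print(get_state()['tcp_pos'])
prev=T
for th,e in[(.22,.012),(.22,0)]+[(x,0) for x in(.4,.6,.8,1.,1.2,1.4,1.57)]+[(1.57,-.006),(1.57,.03)]:
    u=np.array([-np.cos(th),np.sin(th)]);t=np.array([np.sin(th),np.cos(th)])
    d=.009+.011*t[1]+.0145*t[0]+e
    P=S+R@(.045*u-d*t);print(th,e,P.round(4),'step',((P-prev)/.025).round(2),'cum',((P-T)/.025).round(2));prev=P
E
```

```text
stem px [ 0.5455 -0.0256  0.05  ]
[0.52534101 0.01682463 0.22978628]
0.22 0.012 [ 0.4971 -0.0524] step [-1.13 -2.77] cum [-1.13 -2.77]
0.22 0 [ 0.499  -0.0405] step [0.08 0.47] cum [-1.06 -2.29]
0.4 0 [ 0.4963 -0.0335] step [-0.11  0.28] cum [-1.16 -2.01]
0.6 0 [ 0.4949 -0.0245] step [-0.06  0.36] cum [-1.22 -1.65]
0.8 0 [ 0.4955 -0.0147] step [0.02 0.39] cum [-1.19 -1.26]
1.0 0 [ 0.4985 -0.0048] step [0.12 0.4 ] cum [-1.07 -0.86]
1.2 0 [0.5041 0.0047] step [0.22 0.38] cum [-0.85 -0.48]
1.4 0 [0.5121 0.013 ] step [0.32 0.33] cum [-0.53 -0.15]
1.57 0 [0.5207 0.0184] step [0.34 0.22] cum [-0.19  0.06]
1.57 -0.006 [0.5267 0.0188] step [0.24 0.02] cum [0.05 0.08]
1.57 0.03 [0.4908 0.0166] step [-1.44 -0.09] cum [-1.38 -0.01]
```

>>> send_rows(increments=[{"dx": -0.6, "dy": -1.4, "dz": -0.5, "roll": 0, "claw": -1}, {"dx": -1.1, "dy": -2.8, "dz": -1.5, "roll": 0, "claw": -1}, {"dx": -1.1, "dy": -2.8, "dz": -3.0, "roll": 0, "claw": -1}, {"dx": -1.1, "dy": -2.8, "dz": -4.0, "roll": 0, "claw": -1}, {"dx": -1.1, "dy": -2.8, "dz": -4.5, "roll": 0, "claw": -1}])

```text
clock: 8.48
tcp_pos: [0.4968, -0.0539, 0.1158]
orientation: [-0.001, 0.686, 0.727, -0.001]
wrist_force: [0.2, -0.3, -0.4]
finger_gap: -0.0
grip_force: 0.0
```

>>> send_rows(increments=[{"dx": 0, "dy": 0, "dz": -1.0, "roll": 0, "claw": -1}, {"dx": 0, "dy": 0, "dz": -1.8, "roll": 0, "claw": -1}, {"dx": 0, "dy": 0, "dz": -2.4, "roll": 0, "claw": -1}, {"dx": 0, "dy": 0, "dz": -2.8, "roll": 0, "claw": -1}, {"dx": 0, "dy": 0, "dz": -2.9, "roll": 0, "claw": -1}])

```text
clock: 9.1
tcp_pos: [0.4978, -0.0531, 0.0447]
orientation: [-0.0, 0.686, 0.728, -0.0]
wrist_force: [0.7, -0.4, 0.1]
finger_gap: 0.0001
grip_force: 0.0
```

>>> send_rows(increments=[{"dx": 0.02, "dy": 0.25, "dz": -0.05, "roll": 0, "claw": -1}, {"dx": 0.02, "dy": 0.5, "dz": -0.05, "roll": 0, "claw": -1}, {"dx": -0.06, "dy": 0.78, "dz": -0.05, "roll": 0, "claw": -1}, {"dx": -0.09, "dy": 0.96, "dz": -0.05, "roll": 0, "claw": -1}, {"dx": -0.12, "dy": 1.14, "dz": -0.05, "roll": 0, "claw": -1}])

```text
clock: 9.72
tcp_pos: [0.495, -0.0244, 0.0441]
orientation: [0.0, 0.686, 0.728, -0.0]
wrist_force: [0.7, -3.0, 0.4]
finger_gap: -0.0
grip_force: 1.3
```

>>> send_rows(increments=[{"dx": 0.01, "dy": 0.2, "dz": 0, "roll": 0, "claw": -1}, {"dx": 0.03, "dy": 0.39, "dz": 0, "roll": 0, "claw": -1}, {"dx": 0.08, "dy": 0.59, "dz": 0, "roll": 0, "claw": -1}, {"dx": 0.15, "dy": 0.79, "dz": 0, "roll": 0, "claw": -1}, {"dx": 0.25, "dy": 0.99, "dz": 0, "roll": 0, "claw": -1}])

```text
clock: 10.35
tcp_pos: [0.5009, 0.0007, 0.0437]
orientation: [-0.0, 0.686, 0.728, -0.0]
wrist_force: [-1.6, -3.9, 1.0]
finger_gap: 0.0
grip_force: 1.4
```

>>> send_rows(increments=[{"dx": 0.13, "dy": 0.17, "dz": 0, "roll": 0, "claw": -1}, {"dx": 0.29, "dy": 0.34, "dz": 0, "roll": 0, "claw": -1}, {"dx": 0.45, "dy": 0.49, "dz": 0, "roll": 0, "claw": -1}, {"dx": 0.62, "dy": 0.61, "dz": 0, "roll": 0, "claw": -1}, {"dx": 0.78, "dy": 0.71, "dz": 0, "roll": 0, "claw": -1}])

```text
clock: 10.98
tcp_pos: [0.5206, 0.0183, 0.0437]
orientation: [-0.0, 0.686, 0.728, -0.0]
wrist_force: [-2.5, -3.0, 1.5]
finger_gap: -0.0
grip_force: 1.3
```

>>> send_rows(increments=[{"dx": 0.04, "dy": 0, "dz": 0, "roll": 0, "claw": -1}, {"dx": 0.08, "dy": 0.01, "dz": 0, "roll": 0, "claw": -1}, {"dx": 0.12, "dy": 0.01, "dz": 0, "roll": 0, "claw": -1}, {"dx": 0.15, "dy": 0.01, "dz": 0, "roll": 0, "claw": -1}, {"dx": 0.15, "dy": 0.01, "dz": 0, "roll": 0, "claw": -1}])

```text
clock: 11.6
tcp_pos: [0.5233, 0.0188, 0.0436]
orientation: [-0.001, 0.686, 0.728, -0.0]
wrist_force: [-4.6, 2.4, 2.4]
finger_gap: 0.0002
grip_force: 2.8
```

>>> send_rows(increments=[{"dx": 0.04, "dy": 0, "dz": 0, "roll": 0, "claw": -1}, {"dx": 0.08, "dy": 0, "dz": 0, "roll": 0, "claw": -1}, {"dx": 0.12, "dy": 0, "dz": 0, "roll": 0, "claw": -1}, {"dx": 0.16, "dy": 0, "dz": 0, "roll": 0, "claw": -1}, {"dx": 0.16, "dy": 0, "dz": 0, "roll": 0, "claw": -1}])

```text
clock: 12.22
tcp_pos: [0.5237, 0.0189, 0.0433]
orientation: [-0.003, 0.686, 0.728, -0.002]
wrist_force: [-13.7, 1.8, 11.1]
finger_gap: 0.0
grip_force: 8.3
```

The lever is against its stop: the force rose to 14 N with no movement. I'll back off, rise and check.

>>> send_rows(increments=[{"dx": -0.4, "dy": 0, "dz": 0, "roll": 0, "claw": -1}, {"dx": -0.9, "dy": 0, "dz": 0, "roll": 0, "claw": -1}, {"dx": -0.9, "dy": 0, "dz": 0.6, "roll": 0, "claw": -1}, {"dx": -0.9, "dy": 0, "dz": 2.0, "roll": 0, "claw": -1}, {"dx": -0.9, "dy": 0, "dz": 3.5, "roll": 0, "claw": -1}])

```text
clock: 12.85
tcp_pos: [0.5065, 0.0181, 0.1333]
orientation: [0.001, 0.686, 0.728, 0.0]
wrist_force: [0.2, 0.0, -0.2]
finger_gap: 0.0002
grip_force: 0.0
```

>>> send_rows(increments=[{"dx": 0, "dy": 0, "dz": 1.5, "roll": 0, "claw": -1}, {"dx": 0, "dy": 0, "dz": 3.0, "roll": 0, "claw": -1}, {"dx": 0, "dy": 0, "dz": 4.0, "roll": 0, "claw": -1}, {"dx": 0, "dy": 0, "dz": 4.3, "roll": 0, "claw": -1}, {"dx": 0, "dy": 0, "dz": 4.3, "roll": 0, "claw": -1}])

```text
clock: 13.48
tcp_pos: [0.5063, 0.0182, 0.2393]
orientation: [0.001, 0.686, 0.728, 0.0]
wrist_force: [0.6, 0.6, 0.3]
finger_gap: 0.0002
grip_force: 0.0
```

```bash
python3 - <<'E'
from h import *
c=read_camera('wrist');b=read_camera('side')
hsv=cv2.cvtColor(c['image'],cv2.COLOR_BGR2HSV)
m=cv2.inRange(hsv,(0,170,90),(5,255,255))|cv2.inRange(hsv,(174,170,90),(180,255,255))
k=max(cv2.findContours(m,0,2)[0],key=cv2.contourArea)
r=cv2.minAreaRect(k);P=[onz(c,p,.054) for p in cv2.boxPoints(r)];print(onz(c,r[0],.052).round(4))
e=[P[1]-P[0],P[2]-P[1]];e=max(e,key=np.linalg.norm);print('long axis angle',np.arctan2(e[1],e[0]),np.linalg.norm(e))
cv2.imwrite('pics/end.png',np.hstack([cv2.resize(x,(400,300)) for x in(c['image'],b['image'])]))
E
```

```text
[0.5433 0.0211 0.052 ]
long axis angle -1.46804334541665 0.042520710955482384
```

View pics/end.png

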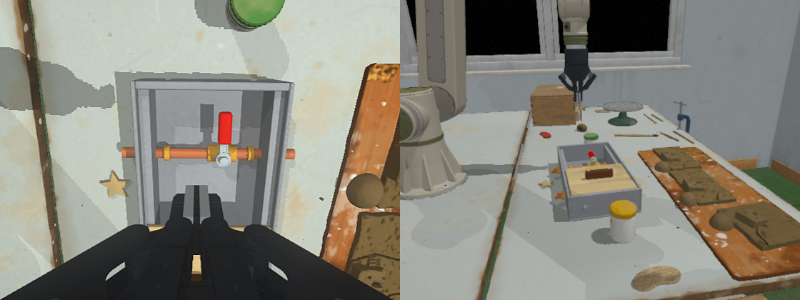

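The red lever at crop (225,127) is crosswise to its pipe and points to the box's +y (about 1.62–1.67 rad measured, 1.633 expected). The cover is seated at the far end, and the star and pots are undisturbed.

```bash
python3 -c "
from workcell import *
print(hand_in())"
```

```text
the job is handed in; nothing more can be done
None
```

The job is handed in: I pushed the cover to the far end of the box, then turned the red lever clockwise to its stop (about 14 N at the stop), and the last pictures show the pots and star undisturbed.

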